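# Fit a fresh desiccant cartridge to the filament dryer

### The job

Get the filament dryer going with its fresh cartridge: first vent the line by drawing the red sleeve of the quick coupler fully back and letting it spring fully forward again; then put the blue cartridge into the dryer's sloping port, lugs through the slots, press it down against its spring and twist it clockwise to the stop so that it stays locked when you let go; last, throw the green switch lever all the way over, away from the robot. Leave the orange (spent) cartridge and the other things on the bench where they are.

Things in the scene. Friction and masses are not known exactly. Their poses are not given: they have to be found in the camera images.
- sleeve (a joint): slide of the coupler's red sleeve, m: 0 = fully forward (rest), 0.012 = fully back against the manifold block. Grows as it moves along the manifold's +x. A spring resists with about 4 N at the start and 10 N fully back and returns it when it is let go
- sleeve_mid (a point): middle of the red sleeve, on its axis; moves with it. Round sleeve of 27 mm diameter, 38 mm long, lying level along the manifold's x at 85 mm height, with a steel collar of 33 mm diameter, 5 mm long, at each end (28 mm of plain red between the collars). At rest it is 65 mm in front (-x) of the manifold's centre; 26 mm lie free between its rear end and the block's face
- manifold: fixed purge manifold: an upright aluminium block 40 x 50 mm, 106 mm high, on a 60 x 70 mm foot, origin at the centre of its underside. The coupler sticks out of its -x face at 85 mm height, mouth at x = -100 mm
- port: bayonet port in the dryer's sloping face. Origin: centre of the mouth, in the white collar's outer face. z points out along the port's axis, which leans 30 degrees from vertical to the dryer's front (-x, towards the robot); x points up the slope, y is level. Collar 96 mm across, bore 54 mm, lip 5 mm thick
- dryer: fixed filament dryer, 260 mm deep (x), 220 mm wide (y), 178 mm high at the back; origin at the centre of its underside. The face slopes up at 30 degrees from 50 mm height at its front edge (x = -130 mm). The port's mouth is at (-29, 0, 129) mm
- cartridge_blue: the fresh cartridge, blue with a white round foot, loose, standing upright; 100 to 210 g. Origin at the centre of its foot's underside, z up. Foot cylinder 48 mm across, 40 mm long, tapered at its end; disc 76 mm across from 40 to 48 mm height. Pushed right in, disc on the collar, its origin is 40 mm below the mouth; locked, the spring lifts it about 3 mm, to 37 mm
- cartridge_orange: the spent cartridge, same shape in orange; leave it alone
- switch (a joint): switch lever angle, rad: 0 = leaning to its base's -x (off), 1.0 = all the way over to +x (on). It starts between 0 and 0.25, stays where it is left and moves with a light push
- switch_tip (a point): centre of the 26 mm ball at the tip of the green switch lever, moves with it; 80 mm from the lever's pivot, which lies level across (y) 22 mm above the base's origin
- switch_base: fixed block of the switch lever, 70 x 50 mm, 25 mm high, origin at the centre of its underside; its x is the direction in which the lever is thrown, away from the robot. The lever leans 0.5 rad to -x at joint 0, and to +x at joint 1.0
- mug: white mug, 80 mm across, 95 mm high; leave alone
- gear: grey printed gear, 68 mm across, 24 mm high, lying flat; leave alone
- cutters: red-handled cutters, about 125 mm long, lying flat; leave alone
- screwdriver: screwdriver lying flat; leave alone
- bracket: small grey printed bracket, 40 x 35 mm, 30 mm high; leave alone
- port_slot (a point): the middle of the upper slot, 32 mm from the port's centre along its +x; its twin is opposite, at -x. Slots 18 mm wide, reaching out to 72 mm across (red marks). Below the lip the lugs can turn clockwise only, seen from outside looking into the port, to a stop about 76 degrees (1.3 rad) on (black marks)
- follower (a joint): sprung floor plate of the port, m: 0 = at rest 28 mm below the mouth, grows to 0.014 as it is pushed in along the port's axis. It pushes back with about 7 to 9 N where the lugs are below the lip, and would lift an unlocked cartridge
- blue_bar (a point): centre of the blue cartridge's grip bar, 64 mm above its origin: bar 50 mm long (the cartridge's x), 16 mm wide (y), from 48 to 80 mm height. The two lugs are in line with the bar: 12 mm wide, 66 mm across, from 26 to 32 mm height. It fits either way round
Things that resemble listed ones, but are neither listed nor needed, are in the scene too. Of the things shaped like the cartridge_blue, the blue one is meant.

How it is judged (in metres and radians):
On the way, in this order (a step that is already met when the one before it is completed fails the run):
1. the coupler's sleeve is drawn back (at least 9 of its 12 mm) (value of joint sleeve above 0.009 m), for 0.05 s.
2. the sleeve has sprung forward again (within 1.5 mm) (value of joint sleeve below 0.0015 m), for 0.1 s.
3. the blue cartridge is pushed into the port, lugs through the slots (z of cartridge_blue in the frame of port below -0.034 m and distance between cartridge_blue and port below 0.045 m and angle between the x axis of cartridge_blue and the x axis of port, either way round below 0.4 rad), for 0.05 s.
4. it is twisted clockwise at least 60 degrees, lugs under the lip (z of cartridge_blue in the frame of port below -0.034 m and distance between cartridge_blue and port below 0.045 m and angle between the x axis of cartridge_blue and the x axis of port, either way round above 1.05 rad), for 0.2 s.
5. the switch lever is thrown over (value of joint switch above 0.88 rad), for 0.1 s.
At the end, for the whole second after the job is handed in: The sleeve is forward within 1.5 mm; the blue cartridge is at rest in the port, its foot at least 34 mm below the mouth, its axis within 7 degrees of the port's, turned at least 60 degrees from the slots; the switch lever is at least 0.88 rad over (all of step 4 and value of joint sleeve below 0.0015 m and angle between the z axis of cartridge_blue and the z axis of port, either way round below 0.12 rad and linear speed of cartridge_blue below 0.02 m/s and value of joint switch above 0.88 rad); the robot touches nothing.
It fails at once if the orange cartridge is shifted by more than 25 mm (distance of cartridge_orange from where it was at the start of the episode above 0.025 m).
It fails at once if another thing on the bench is shifted by more than 25 mm (distance of any of mug, gear, cutters, screwdriver, bracket from where it was at the start of the episode above 0.025 m).
It also fails if it takes over 59 s, if anything falls off the work surface, if the arm or the gripper's body presses on something with over 40 N, if the wrist force passes 120 N, or if a joint passes its speed limit or range.

### The arm

A 6-joint arm with a two-finger parallel gripper is mounted at the origin on the work surface. World frame = base frame: x ahead of the robot, y to its left, z up, the work surface at z = 0. Lengths are in mm, angles in rad, forces in N, time in s.
With the tool pointing down it reaches from about 400 to 925 mm from the base axis. Payload 12.5 kg.
Tool frame: the origin (TCP) lies at the very end of the fingers, on their centre line; the grasp point (between the pads) lies env.grip_point_offset behind it (env.grip_point_offset is the distance from the TCP to the grasp point, in mm); y points along the fingers, z is the direction in which the jaws open and shut, and the axes are right-handed (so a half turn about y gives the same grasp; the last joint's range is limited). The gripper opens to 95 mm and grips with 3 to 60 N. Pads are 20 mm wide; open, the fingers measure 119 mm over their backs; the gripper's body (75 mm by 180 mm) begins 59 mm behind the grasp point.
Start: joints at [1.212, 0.491, 1.559, -0, 1.092, -0.106], TCP at [156.304, 605.158, 214.661] pointing down, gripper open.
Joint ranges: [-3.1, 3.1], [-0.84, 2.19], [0.05, 2.79], [-1.13, 4.28], [0.06, 2.93], [-2.69, 2.69]. Speed limits (rad/s): [2.22, 2.22, 2.79, 3.14, 3.14, 3.14].

### API

Orientations are given as [roll, pitch, yaw] about the fixed x, y, z axes, in that order (R = Rz(yaw) Ry(pitch) Rx(roll)).
In Python, from cell import readout, read_camera, env, nets gives the robot as it stands.
- The arm moves only by the tool apply_moves, never from a script. Its argument "increments" is a list of rows, each a list of 3 entries, a list of its own where there are three numbers: the shift along the tool's x, y, z in cm, then the turn, a rotation vector about the tool's x, y, z in degrees, then the finger opening in cm, from 0 to 9.51. A call has exactly 5 rows; each row shifts and turns the pose as measured when the row begins, along the tool's axes as they then stand; what a row does not reach is not made up. A row lasts 1/8 s, in which the tool goes at most 62.5 mm and 10.7 degrees, less where a joint would pass 70% of its speed; a pose out of reach is approached as far as the arm can. A call with a gripper value outside its range is refused whole. The fingers move at their own pace and stop on an object; the grip force is fixed at half the most. Time passes only in rows, so rows that do not move let the fingers close, or fill a call up. It gives the time, the measured TCP pose, the force and the opening at its end, in the units of the state.
- readout.state(): the state, without advancing time (a new reading comes with each control period).
- read_camera(name): name is "side" or "top"; returns a dict with "img" (420x560x3 uint8, red, green, blue), "vfov" (degrees; the focal length in pixels is half the picture's height over the tangent of half this angle, whatever the lens; pixels are square), "cx", "cy" (the principal point, pixels), "distortion" ([k1, k2, p1, p2, k3] as OpenCV has them; the pictures are not rectified), "rvec" (rotation vector, rad) and "tvec" (3), from world to camera coordinates, as OpenCV has them. Camera axes: x right, y down, z forward; pixel columns grow to the right and rows downward; lengths in mm; the calibration is good to about 2 mm. A picture is of the moment at which its call begins. There is no depth.
- env.job_done(): hands the job in, once; it reports no verdict.
Trained networks look in a picture, given as the dict that the camera call returned (one of the last four; its "shot" number tells which), for a name from the list of things; names that differ only in an ending like _2 or _b are one class to them, and where a whole thing is asked for, a point or a joint stands for the part that bears it (a point fixed in the world has none). Each returns a list of dicts, best first, with "confidence" (0 to 1); they miss things now and then, are a little off and sometimes report something else, mostly with a low value. They report only what shows in the picture. A call takes as long as a camera call. They do not tell look-alikes from the thing itself.
- nets.look_for(picture, thing): "point" ([x, y, z] in mm, in the coordinates of the camera as it stood for that picture, good to about 4 mm: the middle of the surface that is visible of it).
- nets.mark_of(picture, thing): "point" ([x, y, z] in mm, in the coordinates of the camera as it stood for that picture, good to about 4 mm: a listed point, or the origin of a listed thing).
The state is a dict: "t": time; "joints": joint angles; "qvel": joint speeds; "tau": joint torques, N m; "eef_pos": TCP position; "tcp_rot": TCP orientation; "ft_force": force on the tool from outside, world axes, zero at the start; "moment": the same for the moment, N m; "opening": opening from 0.0 (shut) to 1.0 (fully open).
Only numpy, scipy, OpenCV 4.12 (cv2) and the standard library are available. Lean on these libraries where they do the work, as an engineer would, in place of code of your own. Each camera call takes 0.05 s, during which the arm holds its last target. There are 200 camera calls.

## Working session

There is one attempt and no reset: what is moved stays moved. The work goes in short steps, Python scripts to look and compute and a tool call to move; the robot and the scene stay as the last step left them, time stands still between calls to the robot, and variables do not carry over. Pictures are saved under pics/ and viewed, about 8 in all and at most 12, crops included, and the job is handed in when it is done.

Besides the shell and the picture viewer there is one more tool, called after ">>>" as name(argument=value, ...), one argument or row to a line, values as JSON. apply_moves: Moves the arm, as the interface text tells. Its arguments: {"type":"object","properties":{"increments":{"type":"array"}},"required":["increments"]}

```bash
ls; mkdir -p pics
cat > h.py <<'E'
import numpy as np,cv2
from cell import readout, read_camera, env, nets
def cam(n):
    p=read_camera(n); return p
def KD(p):
    f=p['img'].shape[0]/2/np.tan(np.radians(p['vfov'])/2)
    return np.array([[f,0,p['cx']],[0,f,p['cy']],[0,0,1.]]),np.array(p['distortion'],float)
def RT(p): return cv2.Rodrigues(np.array(p['rvec'],float))[0],np.array(p['tvec'],float)
def w(p,c): R,t=RT(p); return R.T@(np.array(c)-t)
def proj(p,X):
    K,D=KD(p); return cv2.projectPoints(np.array(X,float).reshape(-1,1,3),np.array(p['rvec'],float),np.array(p['tvec'],float),K,D)[0].reshape(-1,2)
def ray(p,uv,z):
    K,D=KD(p);R,t=RT(p); n=cv2.undistortPoints(np.array(uv,float).reshape(-1,1,2),K,D).reshape(-1,2)
    d=(R.T@np.c_[n,np.ones(len(n))].T).T; o=-R.T@t
    return o+d*((z-o[2])/d[:,2])[:,None]
def save(name,im,s=1): cv2.imwrite('pics/'+name,cv2.cvtColor(cv2.resize(im,None,fx=s,fy=s,interpolation=cv2.INTER_CUBIC),cv2.COLOR_RGB2BGR))
E
python3 - <<'E'
from h import *
np.set_printoptions(precision=1,suppress=True)
print(env.grip_point_offset, readout.state())
for n in('top','side'):
    p=cam(n); save(n+'0.png',p['img'],1.4)
    print(n,p['vfov'],p['distortion'],'cam at',-RT(p)[0].T@RT(p)[1])
    for th in 'sleeve_mid manifold port port_slot dryer cartridge_blue blue_bar cartridge_orange switch_tip switch_base mug gear cutters screwdriver bracket'.split():
        for d in nets.mark_of(p,th)[:3]:
            X=w(p,d['point']);print(th,round(d['confidence'],2),X,proj(p,X)[0])
E
```

```text
pics
18.8 {'t': 0.0, 'joints': array([ 1.2,  0.5,  1.6, -0. ,  1.1, -0.1]), 'qvel': array([ 0., -0., -0., -0.,  0.,  0.]), 'tau': array([ -0. , -61.3, -25.8,   0.1,   0. ,  -0. ]), 'eef_pos': array([156.2, 604.9, 214. ]), 'tcp_rot': array([-1.6,  0. , -0.3]), 'ft_force': array([ 0.2, -0.4,  0.4]), 'moment': array([ 0.,  0., -0.]), 'opening': 1.0020964787939002}
top 51.52063249039624 [0. 0. 0. 0. 0.] cam at [ 374.2   62.8 1208.9]
sleeve_mid 0.74 [532.3 294.1  82.5] [189.4 179.2]
sleeve_mid 0.74 [427.3 150.7  -2.8] [246.2 221.1]
sleeve_mid 0.26 [ 576.4 -342.6    2.9] [423.7 168.5]
manifold 0.98 [600.  300.6  -1. ] [193.6 159.5]
manifold 0.48 [579.4 518.6   4.9] [115.6 166.1]
port 0.85 [629.4  29.6 130.6] [291.4 138.6]
port 0.51 [533.4 297.5  82.1] [188.2 178.8]
port_slot 0.85 [667.2  36.6 142.8] [288.8 122.5]
dryer 0.55 [656.9  34.7   0.9] [288.2 139.7]
cartridge_blue 0.97 [215.2 312.1   0.9] [186.7 297.7]
cartridge_blue 0.96 [276.5 214.   -1.1] [222.7 275.5]
cartridge_blue 0.88 [430.  153.   -5.2] [245.4 220.2]
blue_bar 0.74 [427.8 144.2  65. ] [246.8 219.8]
blue_bar 0.74 [214.4 309.2
[... 891 characters left out ...]
idge_blue 0.94 [432.5 149.2  -3.7] [274.2 261.4]
cartridge_blue 0.41 [277.8 216.6  -1.9] [316.2 289.2]
blue_bar 0.91 [427.1 150.1  61.1] [275.9 248.4]
blue_bar 0.54 [273.1 215.6  62.3] [319.1 276.1]
blue_bar 0.33 [338.  411.2  -2.8] [278.1 337.4]
cartridge_orange 0.84 [ 430.3 -168.2   -4.5] [301.7 196.5]
switch_tip 0.4 [ 553.2 -335.7   95. ] [282.8 140.4]
switch_base 0.81 [ 581.4 -339.8   -3.1] [275.7 158.8]
switch_base 0.68 [535.  296.5  85.2] [225.5 270.6]
mug 0.66 [ 294.8 -291.8    0.3] [346.3 181.3]
gear 0.55 [ 436.  -360.4    0. ] [313.8 162.4]
cutters 0.86 [334.3 410.9  -1.8] [279.4 337.5]
screwdriver 0.73 [576.6 513.9  -2.3] [184.7 345.7]
bracket 0.66 [372.3 -18.8  -3. ] [306.4 228.8]
```

View pics/top0.png

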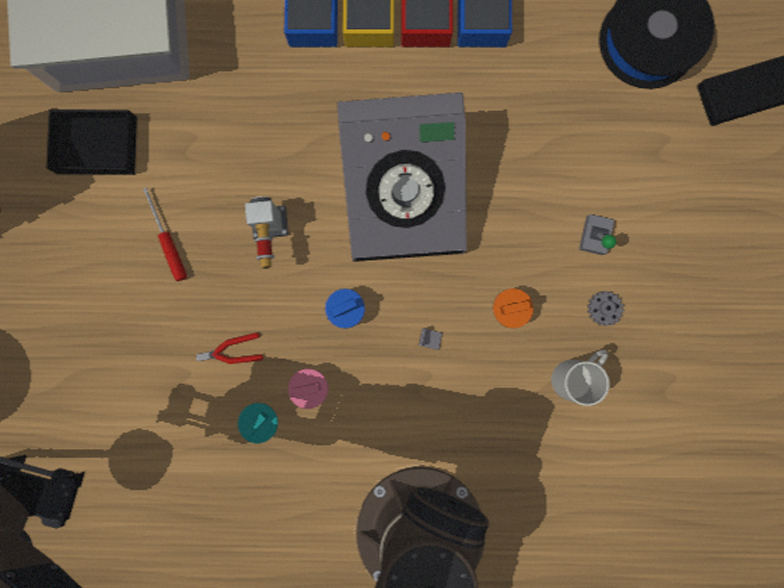

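View pics/side0.png

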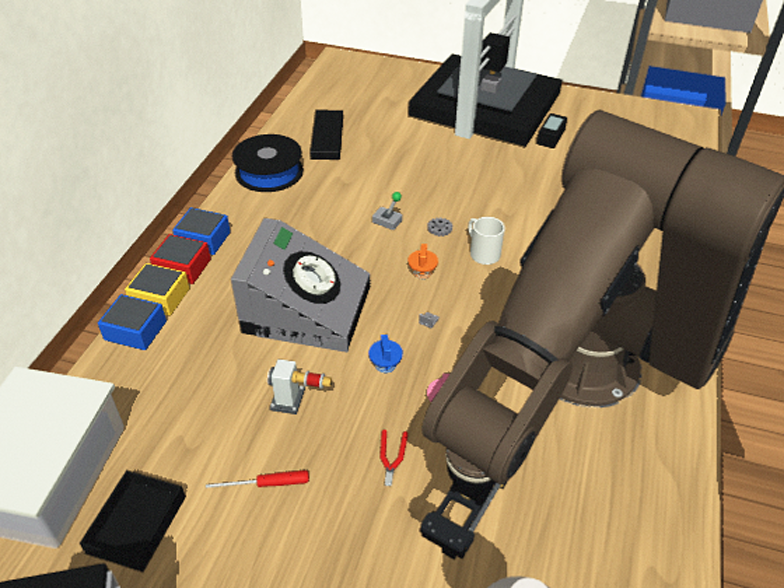

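Top view (1.4×): blue cartridge (345,308) is the only blue one. The look-alikes are pink (308,388) and teal (258,422), and orange is at (513,308). The sleeve is at (264,247), port (406,188), switch ball (609,242). Next I fit yaws with an overlay, which also confirms the blue one in an enlarged crop.

```bash
cat >> h.py <<'E'
from scipy.optimize import least_squares
def Rz(a): c,s=np.cos(a),np.sin(a); return np.array([[c,-s,0],[s,c,0],[0,0,1]])
def place(P,q): return np.array(P,float)@Rz(q[2]).T+[q[0],q[1],0]
E
python3 - <<'E'
from h import *
np.set_printoptions(precision=2,suppress=True)
p=cam('top')
C=[[130,110,178],[130,-110,178],[-130,-110,50],[-130,110,50]]
px=np.array([[338,101],[463,93],[466,252],[352,260]])/1.4
r=least_squares(lambda q:(proj(p,place(C,[q[0],q[1],q[2]/100]))-px).ravel(),[661,36,5]);d=[r.x[0],r.x[1],r.x[2]/100]
print('dryer',d,'res',r.fun)
print('port',place([[-29,0,129]],d))
im=p['img'];S=4
hsv=cv2.cvtColor(im,cv2.COLOR_RGB2HSV)
m=((hsv[...,0]<8)|(hsv[...,0]>172))&(hsv[...,1]>170)&(hsv[...,2]>70)
m[:165]=0;m[195:]=0;m[:,:175]=0;m[:,205:]=0
ys,xs=np.nonzero(m);print('red sleeve px',xs.mean(),ys.mean(),len(xs),ray(p,[[xs.mean(),ys.mean()]],92))
def crop(x0,y0,x1,y1,lines):
    c=cv2.resize(im[y0:y1,x0:x1],None,fx=S,fy=S,interpolation=cv2.INTER_CUBIC)
    for L in lines:
        q=((proj(p,L)+.5-[x0,y0])*S).astype(int)
        for a,b in zip(q[:-1],q[1:]): cv2.line(c,tuple(map(int,a)),tuple(map(int,b)),(0,255,255),1)
    return c
man=[600.5,302,.1]
th=np.linspace(0,2*np.pi,40)
ring=np.c_[np.cos(np.pi/6)*48*np.cos(th)-29,48*np.sin(th),129+48*np.cos(th)*.5]
L=[place([[-100,0,85],[-20,0,85]],man),place([[20,25,106],[20,-25,106],[-20,-25,106],[-20,25,106],[20,25,106]],man),
 place(C+C[:1],d),place(ring,d)]
a=crop(170,85,345,235,L); save('crop1.png',a)
sw=[579.5,-341,-.1]
b=crop(400,140,450,190,[place([[35,25,25],[35,-25,25],[-35,-25,25],[-35,25,25],[35,25,25]],sw)])
c=crop(222,195,272,245,[])
save('crop2.png',np.hstack([b,c]),2)
E
```

```text
dryer [np.float64(658.5484018916077), np.float64(34.7322468544877), np.float64(0.07382890248058067)] res [-0.45  0.57  0.7  -0.14  0.12 -0.2  -0.39 -0.28]
port [[629.63  32.59 129.  ]]
red sleeve px 188.30434782608697 176.6195652173913 92 [[537.71 295.25  92.  ]]
```

View pics/crop1.png

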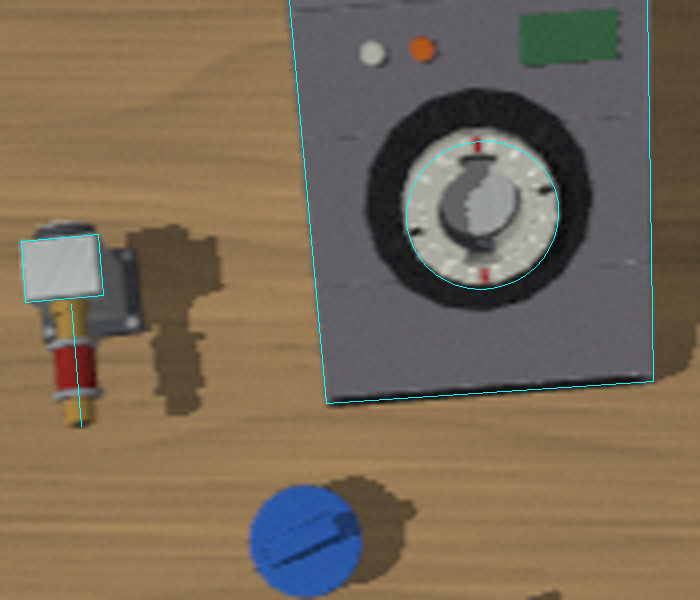

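View pics/crop2.png

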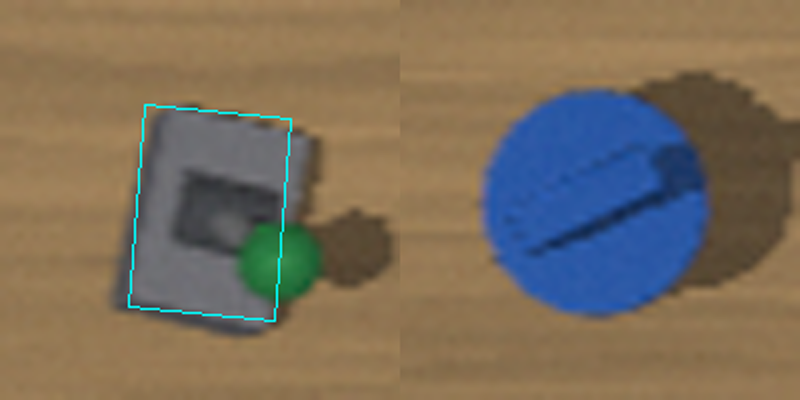

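The crop confirms blue (305,540 in the crop), and the dryer and manifold overlays fit. The switch base is turned further, about -0.21 rad. Now the refined numbers and the first plan.

```bash
cat >> h.py <<'E'
from scipy.spatial.transform import Rotation as Ro
def st():
    s=readout.state(); print('t',round(s['t'],2),'pos',np.round(s['eef_pos'],1),'rpy',np.round(s['tcp_rot'],3),'F',np.round(s['ft_force'],1),'M',np.round(s['moment'],2),'op',round(s['opening']*95.1,1),'q',np.round(s['joints'],2)); return s
def plan(pos,rpy,n,go=None):
    s=st(); p=np.array(s['eef_pos'],float); R=Ro.from_euler('xyz',s['tcp_rot']); T=rpy if isinstance(rpy,Ro) else Ro.from_euler('xyz',rpy)
    d=(np.array(pos)-p)/n; rv=(R.inv()*T).as_rotvec()/n
    print('dist',np.linalg.norm(d)*n,'turn',np.degrees(np.linalg.norm(rv))*n)
    for i in range(n):
        print([[float(round(v,2)) for v in R.inv().apply(d)/10],[float(round(v,1)) for v in np.degrees(rv)]]); R=R*Ro.from_rotvec(rv)
E
python3 - <<'E'
from h import *
np.set_printoptions(precision=2,suppress=True)
p=cam('top')
print(ray(p,[[245.9,219.75]],48))
o=np.array([170,85])
px=np.array([[478,145],[485,275],[413,231],[547,189]])/4+o-.5
def f(q):
    r=q[2]; P=[]
    for a in (0,180,76,-104): 
        # order: upper, lower, left(y+), right
        P.append([np.cos(np.radians(a))*r,np.sin(np.radians(a))*r,0])
    P=np.array([P[0],P[1],[r*np.cos(np.radians(104)),r*np.sin(np.radians(104)),0],[r*np.cos(np.radians(-76)),r*np.sin(np.radians(-76)),0]])
    P=np.array([[x*np.cos(np.pi/6),y,129+x*.5] for x,y,_ in P])
    return (proj(p,place(P,[q[0],q[1],q[3]/100]))-px).ravel()
r=least_squares(f,[630,33,42,7]);print(r.x,r.fun)
b=(np.array([[500,130],[645,148],[510,215],[690,190],[528,255]])-[400,0])/8+[222,195]-.5
for z,i,j in((80,2,1),(48,4,3)):
    A=ray(p,b[[i,j]],z);print(A,np.degrees(np.arctan2(*(A[1]-A[0])[[1,0]])))
plan([536,295.5,140],[-np.pi/2,0,.1],10)
E
```

```text
[[428.7  147.82  48.  ]]
[633.45  33.91  43.08   7.56] [-0.19 -0.5  -0.28  0.24  0.6   0.09 -0.13  0.18]
[[422.81 173.13  80.  ]
 [444.86 129.45  80.  ]] -63.21193676960484
[[410.86 170.08  48.  ]
 [432.89 116.17  48.  ]] -67.77416883679402
t 1.7 pos [156.3 605.2 214.7] rpy [-1.57  0.   -0.25] F [-0.4  0.9  0. ] M [-0.03  0.01 -0.01] op 94.9 q [ 1.21  0.49  1.56  0.    1.09 -0.11]
dist 495.6076790559845 turn 20.214318005821852
[[4.45, 0.75, -2.05], [-0.0, -2.0, 0.0]]
[[4.38, 0.75, -2.2], [-0.0, -2.0, 0.0]]
[[4.3, 0.75, -2.36], [-0.0, -2.0, 0.0]]
[[4.21, 0.75, -2.51], [-0.0, -2.0, 0.0]]
[[4.12, 0.75, -2.65], [-0.0, -2.0, 0.0]]
[[4.02, 0.75, -2.8], [-0.0, -2.0, 0.0]]
[[3.92, 0.75, -2.94], [-0.0, -2.0, 0.0]]
[[3.81, 0.75, -3.07], [-0.0, -2.0, 0.0]]
[[3.7, 0.75, -3.21], [-0.0, -2.0, 0.0]]
[[3.59, 0.75, -3.34], [-0.0, -2.0, 0.0]]
```

>>> apply_moves(
  increments=[
    [[4.45,0.75,-2.05],[0,-2,0],6],
    [[4.4,0.75,-2.2],[0,-2,0],6],
    [[4.3,0.75,-2.35],[0,-2,0],6],
    [[4.2,0.75,-2.5],[0,-2,0],6],
    [[4.1,0.75,-2.65],[0,-2,0],6],
  ],
)

```text
t: 2.33
eef_pos: [349.7, 448.9, 176.6]
tcp_rot: [-1.568, -0.001, -0.067]
ft_force: [1.3, -0.0, 0.0]
opening: 0.637
```

```bash
python3 -c "
from h import *
plan([536,295.5,140],[-np.pi/2,0,.1],5)"
```

```text
t 2.33 pos [349.7 448.9 176.6] rpy [-1.568e+00 -1.000e-03 -6.700e-02] F [ 1.3 -0.   0. ] M [0.05 0.01 0.  ] op 60.6 q [ 0.79  0.45  1.74  0.    0.94 -0.71]
dist 244.14348432793187 turn 9.575568126777217
[[3.92, 0.73, -2.81], [-0.0, -1.9, 0.0]]
[[3.83, 0.73, -2.94], [-0.0, -1.9, 0.0]]
[[3.73, 0.73, -3.07], [-0.0, -1.9, 0.0]]
[[3.62, 0.73, -3.19], [-0.0, -1.9, 0.0]]
[[3.51, 0.73, -3.31], [-0.0, -1.9, 0.0]]
```

>>> apply_moves(
  increments=[
    [[3.9,0.73,-2.8],[0,-1.9,0],6],
    [[3.8,0.73,-2.95],[0,-1.9,0],6],
    [[3.75,0.73,-3.05],[0,-1.9,0],6],
    [[3.6,0.73,-3.2],[0,-1.9,0],6],
    [[3.5,0.73,-3.3],[0,-1.9,0],6],
  ],
)

```text
t: 2.95
eef_pos: [541.9, 290.6, 139.5]
tcp_rot: [-1.567, -0.003, 0.104]
ft_force: [0.0, 0.5, -0.2]
opening: 0.632
```

```bash
python3 -c "
from h import *
plan([536,295.5,66],[-np.pi/2,0,.1],3)
p=cam('side');
for th in ('sleeve_mid',):
  for d in nets.mark_of(p,th)[:2]: print(th,d['confidence'],w(p,d['point']))
x,y=205,245
save('s1.png',p['img'][200:310,140:300],5)"
```

```text
t 2.95 pos [541.9 290.6 139.5] rpy [-1.567 -0.003  0.104] F [ 0.   0.5 -0.2] M [ 0.06 -0.02 -0.03] op 60.1 q [ 0.38  0.56  1.67  0.    0.91 -1.29]
dist 73.87072223552995 turn 0.3619573257088931
[[-0.19, 2.45, 0.18], [-0.1, 0.1, 0.1]]
[[-0.18, 2.45, 0.18], [-0.1, 0.1, 0.1]]
[[-0.18, 2.45, 0.18], [-0.1, 0.1, 0.1]]
sleeve_mid 0.53 [537.79958523 294.69384234  88.13691251]
```

View pics/s1.png

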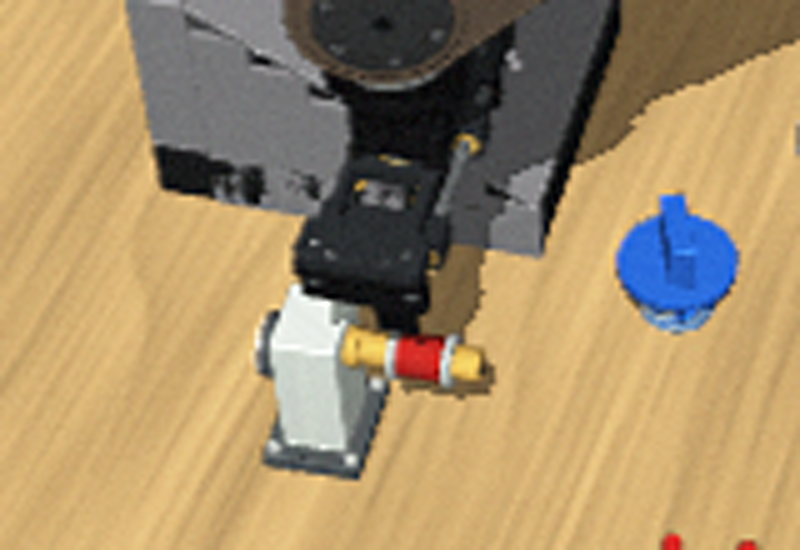

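Side crop: the red sleeve at (420,357) is free, and the gripper is above it at (370,300). Lowering onto it now.

>>> apply_moves(
  increments=[
    [[-0.45,0.5,0.5],[0,0,0],6],
    [[0,2.3,0],[0,0,0],6],
    [[0,2.3,0],[0,0,0],6],
    [[0,2.2,0],[0,0,0],6],
    [[0,0,0],[0,0,0],6],
  ],
)

```text
t: 3.68
eef_pos: [534.6, 297.5, 63.9]
tcp_rot: [-1.568, -0.003, 0.103]
ft_force: [0.4, 0.1, 0.7]
opening: 0.628
```

```bash
python3 -c "
from h import *
plan([536.5,295.5,66],[-np.pi/2,0,.1],1)"
```

```text
t 3.67 pos [534.6 297.5  63.9] rpy [-1.568 -0.003  0.103] F [0.4 0.1 0.7] M [ 0.    0.05 -0.  ] op 59.7 q [ 0.4   0.65  1.73  0.    0.76 -1.28]
dist 3.5231587550076235 turn 0.3049420177876689
[[0.17, -0.21, -0.22], [-0.2, 0.2, 0.2]]
```

>>> apply_moves(
  increments=[
    [[0.2,-0.2,-0.2],[0,0,0],4],
    [[0,0,0],[0,0,0],2],
    [[0,0,0],[0,0,0],2],
    [[0,0,0],[0,0,0],2],
    [[0,0,0],[0,0,0],2],
  ],
)

```text
t: 4.3
eef_pos: [537.0, 296.0, 68.8]
tcp_rot: [-1.568, -0.006, 0.105]
ft_force: [0.9, 3.5, -4.7]
opening: 0.281
```

>>> apply_moves(
  increments=[
    [[0.4,0,0],[0,0,0],2],
    [[0.4,0,0],[0,0,0],2],
    [[0.4,0,0],[0,0,0],2],
    [[0.3,0,0],[0,0,0],2],
    [[0.2,0,0],[0,0,0],2],
  ],
)

```text
t: 4.92
eef_pos: [548.2, 297.3, 68.7]
tcp_rot: [-1.57, 0.009, 0.106]
ft_force: [-9.6, -1.0, 4.9]
opening: 0.278
```

```bash
python3 -c "
from h import *
st()"
```

```text
t 4.92 pos [548.2 297.3  68.7] rpy [-1.57   0.009  0.106] F [-9.6 -1.   4.9] M [-0.17  1.63  0.09] op 26.4 q [ 0.39  0.66  1.69  0.    0.8  -1.29]
```

>>> apply_moves(
  increments=[
    [[0.25,0,0],[0,0,0],2],
    [[0.15,0,0],[0,0,0],2],
    [[0.1,0,0],[0,0,0],2],
    [[0,0,0],[0,0,0],2],
    [[0,0,0],[0,0,0],2],
  ],
)

```text
t: 5.55
eef_pos: [545.3, 296.9, 68.7]
tcp_rot: [-1.574, 0.028, 0.106]
ft_force: [-8.6, -1.4, 4.0]
opening: 0.274
```

```bash
python3 -c "
from h import *
st()
p=cam('side')
for d in nets.mark_of(p,'sleeve_mid')[:1]: print(d['confidence'],w(p,d['point']))"
```

```text
t 5.55 pos [545.3 296.9  68.7] rpy [-1.574  0.028  0.106] F [-8.6 -1.4  4. ] M [-0.21  1.19  0.08] op 26.1 q [ 0.39  0.66  1.68  0.01  0.82 -1.29]
0.41 [545.76688232 297.25369463  86.0228327 ]
```

Each row re-bases on the sagged pose, so I pull harder once more to reach the stop for certain.

>>> apply_moves(
  increments=[
    [[0.6,0,0],[0,0,-1.6],2],
    [[0.6,0,0],[0,0,-0.8],2],
    [[0.6,0,0],[0,0,-0.5],2],
    [[0.6,0,0],[0,0,-0.5],2],
    [[0.5,0,0],[0,0,-0.5],2],
  ],
)

```text
t: 6.28
eef_pos: [549.0, 297.1, 68.6]
tcp_rot: [-1.583, 0.016, 0.107]
ft_force: [-25.0, -3.3, 14.9]
opening: 0.278
```

```bash
python3 -c "
from h import *
st()
p=cam('side')
for d in nets.mark_of(p,'sleeve_mid')[:1]: print(d['confidence'],w(p,d['point']))"
```

```text
t 6.28 pos [549.  297.1  68.6] rpy [-1.583  0.016  0.107] F [-25.   -3.3  14.9] M [-0.28  4.1   0.02] op 26.4 q [ 0.39  0.67  1.68 -0.01  0.82 -1.28]
0.49 [547.57385806 298.46422924  84.78612553]
```

25 N at 549 mm, so it is on the hard stop. Releasing, then rising.

>>> apply_moves(
  increments=[
    [[-0.3,0,0],[0,0,0],6],
    [[0,0,0],[0,0,0],6],
    [[0,0,0],[0,0,0],6],
    [[0,0,0],[0.7,0,-0.9],6],
    [[0,-3.5,0],[0,0,0],6],
  ],
)

```text
t: 7.0
eef_pos: [544.7, 296.4, 102.2]
tcp_rot: [-1.571, 0.005, 0.107]
ft_force: [0.0, -0.3, 0.8]
opening: 0.625
```

```bash
python3 -c "
from h import *
p=cam('side')
for d in nets.mark_of(p,'sleeve_mid')[:1]: print(d['confidence'],w(p,d['point']))
plan([428.5,149,160],[-np.pi/2,0,np.radians(-65.5)],10)"
```

```text
0.52 [539.74758273 296.38731443  85.33915304]
t 7.1 pos [547.1 297.5 106.9] rpy [-1.568 -0.004  0.108] F [ 0.7  0.1 -0.7] M [ 0.01 -0.05 -0.  ] op 60.1 q [ 0.39  0.61  1.67  0.    0.86 -1.29]
dist 197.32425332225048 turn 71.66623934138177
[[-1.34, -0.54, -1.35], [-0.0, 7.2, 0.0]]
[[-1.16, -0.54, -1.5], [-0.0, 7.2, 0.0]]
[[-0.96, -0.54, -1.64], [-0.0, 7.2, 0.0]]
[[-0.75, -0.54, -1.74], [-0.0, 7.2, 0.0]]
[[-0.53, -0.54, -1.82], [-0.0, 7.2, 0.0]]
[[-0.29, -0.54, -1.88], [-0.0, 7.2, 0.0]]
[[-0.06, -0.53, -1.9], [-0.0, 7.2, 0.0]]
[[0.18, -0.53, -1.89], [-0.0, 7.2, 0.0]]
[[0.41, -0.53, -1.85], [-0.0, 7.2, 0.0]]
[[0.64, -0.53, -1.79], [-0.0, 7.2, 0.0]]
```

>>> apply_moves(
  increments=[
    [[-0.5,-4.5,0],[0,0,0],5],
    [[-1.4,-0.8,-1.5],[0,8,0],5],
    [[-1.2,0,-1.7],[0,8,0],5],
    [[-1.0,0,-1.9],[0,8,0],5],
    [[-0.7,0,-2.0],[0,8,0],5],
  ],
)

```text
t: 7.72
eef_pos: [490.7, 229.0, 159.7]
tcp_rot: [-1.562, -0.005, -0.467]
ft_force: [0.5, 0.1, -0.3]
opening: 0.528
```

```bash
python3 -c "
from h import *
plan([428.5,149,130],[-np.pi/2,0,np.radians(-65.5)],5)"
```

```text
t 7.72 pos [490.7 229.  159.7] rpy [-1.562 -0.005 -0.467] F [ 0.5  0.1 -0.3] M [-0.03 -0.   -0.01] op 50.2 q [ 0.31  0.44  1.83  0.    0.86 -0.79]
dist 105.56295891922204 turn 38.73583041847345
[[-0.39, 0.58, -1.99], [-0.1, 7.7, 0.0]]
[[-0.12, 0.58, -2.03], [-0.1, 7.7, 0.0]]
[[0.15, 0.58, -2.02], [-0.1, 7.7, 0.0]]
[[0.43, 0.59, -1.98], [-0.1, 7.7, 0.0]]
[[0.69, 0.59, -1.91], [-0.1, 7.7, 0.0]]
```

>>> apply_moves(
  increments=[
    [[-0.4,0.6,-2.0],[0,7.7,0],5],
    [[-0.1,0.6,-2.0],[0,7.7,0],5],
    [[0.15,0.6,-2.0],[0,7.7,0],5],
    [[0.4,0.6,-2.0],[0,7.7,0],5],
    [[0.6,0.6,-1.7],[-0.5,7,0],5],
  ],
)

```text
t: 8.35
eef_pos: [427.8, 149.1, 127.0]
tcp_rot: [-1.564, 0.002, -1.151]
ft_force: [-0.0, -0.7, 0.2]
opening: 0.523
```

```bash
python3 -c "
from h import *
p=cam('side')
for n in('sleeve_mid','blue_bar','cartridge_blue'):
  for d in nets.mark_of(p,n)[:1]: print(n,d['confidence'],w(p,d['point']))
plan([429,149,52],[-np.pi/2,0,np.radians(-65.5)],3)
save('s2.png',p['img'][190:310,180:340],5)"
```

```text
sleeve_mid 0.53 [ 433.16240653 -170.59695952   -1.56699228]
blue_bar 0.83 [211.94083516 309.1638562   63.27864027]
cartridge_blue 0.88 [208.29914976 309.62482753  -2.51091538]
t 8.55 pos [428.9 149.8 127.5] rpy [-1.564e+00  1.000e-03 -1.144e+00] F [ 0.4 -0.7 -0.8] M [-0.05  0.05  0.03] op 50.3 q [ 0.19  0.38  2.07  0.    0.69 -0.24]
dist 75.48664622098077 turn 0.4098461989133272
[[0.03, 2.52, -0.02], [-0.1, -0.0, -0.0]]
[[0.03, 2.52, -0.02], [-0.1, -0.0, -0.0]]
[[0.03, 2.52, -0.01], [-0.1, -0.0, -0.0]]
```

View pics/s2.png

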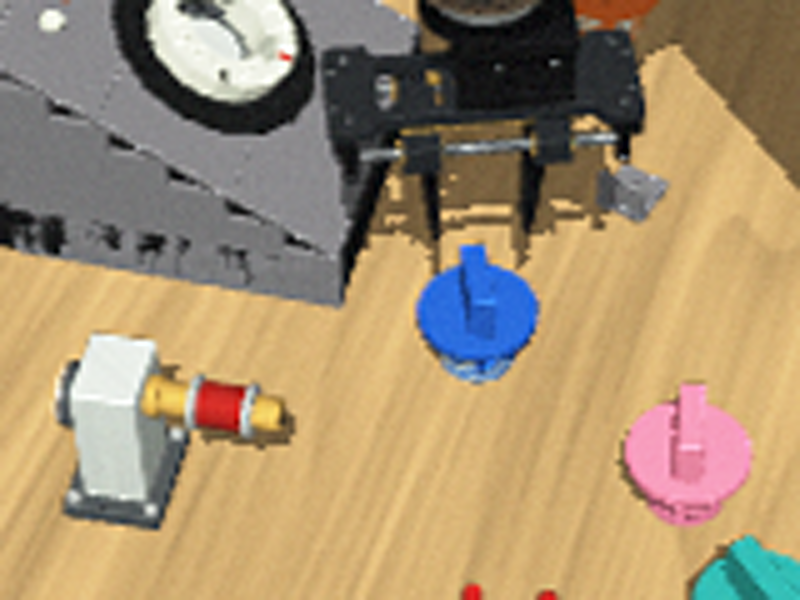

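The fingers (430 and 525) straddle the blue bar (475,265), and the sleeve is forward again at (222,408). Going down to grip.

>>> apply_moves(
  increments=[
    [[0,2.5,0],[-0.4,0,0],5],
    [[0,2.5,0],[0,0,0],5],
    [[0,2.0,0],[0,0,0],4],
    [[0,0.2,0],[0,0,0],4],
    [[0,0,0],[0,0,0],4],
  ],
)

```text
t: 9.18
eef_pos: [433.6, 152.8, 55.1]
tcp_rot: [-1.563, -0.0, -1.13]
ft_force: [-0.8, -0.9, -1.4]
opening: 0.418
```

>>> apply_moves(
  increments=[
    [[0.15,0.3,-0.55],[-0.4,0.8,0],4],
    [[0,0,0],[0,0,0],4],
    [[0,0,0],[0,0,0],1],
    [[0,0,0],[0,0,0],1],
    [[0,0,0],[0,0,0],1],
  ],
)

```text
t: 9.8
eef_pos: [429.9, 149.2, 53.8]
tcp_rot: [-1.567, -0.001, -1.144]
ft_force: [1.3, 0.4, -1.6]
opening: 0.166
```

```bash
python3 -c "
from h import *
st()"
```

```text
t 9.8 pos [429.9 149.2  53.8] rpy [-1.567e+00 -1.000e-03 -1.144e+00] F [ 1.3  0.4 -1.6] M [ 0.03 -0.01 -0.01] op 15.8 q [ 0.19  0.52  2.12  0.    0.5  -0.24]
```

>>> apply_moves(
  increments=[
    [[0,-3,0],[0,0,0],1],
    [[0,-4,0],[0,0,0],1],
    [[0,-4,0],[0,0,0],1],
    [[0,-4,0],[0,-4,0],1],
    [[0,-4,0],[0,-8,0],1],
  ],
)

```text
t: 10.42
eef_pos: [427.6, 148.7, 246.5]
tcp_rot: [-1.575, 0.002, -0.93]
ft_force: [0.9, 0.4, -1.8]
opening: 0.171
```

```bash
cat >> h.py <<'E'
PORT=np.array([632.5,33.7,129]); DY=.075; LEN=53.8
pz=Rz(DY)@[-.5,0,np.sqrt(.75)]; pxx=Rz(DY)@[np.sqrt(.75),0,.5]; py=np.cross(pz,pxx)
def ptgt(d,tw=0,dx=0,dy=0):
    R=Ro.from_rotvec(pz*np.radians(-tw))*Ro.from_matrix(np.c_[pxx,-pz,py])
    return PORT+pz*(d+LEN)+pxx*dx+py*dy,R
E
python3 -c "
from h import *
plan(*ptgt(30),10)"
```

```text
t 10.43 pos [427.6 148.7 246.5] rpy [-1.575  0.002 -0.93 ] F [ 0.9  0.4 -1.8] M [-0.02 -0.02  0.03] op 16.3 q [ 0.19  0.21  1.91  0.    1.02 -0.45]
dist 206.32829795875114 turn 64.41630984309568
[[1.92, 0.44, 0.6], [1.5, -5.6, -2.8]]
[[1.95, 0.55, 0.4], [1.5, -5.6, -2.8]]
[[1.95, 0.65, 0.19], [1.5, -5.6, -2.8]]
[[1.92, 0.75, -0.02], [1.5, -5.6, -2.8]]
[[1.87, 0.84, -0.22], [1.5, -5.6, -2.8]]
[[1.8, 0.92, -0.43], [1.5, -5.6, -2.8]]
[[1.7, 0.99, -0.62], [1.5, -5.6, -2.8]]
[[1.58, 1.05, -0.81], [1.5, -5.6, -2.8]]
[[1.44, 1.1, -0.99], [1.5, -5.6, -2.8]]
[[1.28, 1.13, -1.15], [1.5, -5.6, -2.8]]
```

>>> apply_moves(
  increments=[
    [[1.9,0.4,0.6],[1.5,-5.6,-2.8],1],
    [[1.9,0.5,0.4],[1.5,-5.6,-2.8],1],
    [[1.9,0.6,0.2],[1.5,-5.6,-2.8],1],
    [[1.9,0.7,0],[1.5,-5.6,-2.8],1],
    [[1.9,0.8,-0.2],[1.5,-5.6,-2.8],1],
  ],
)

```text
t: 11.05
eef_pos: [511.0, 90.6, 229.7]
tcp_rot: [-1.503, -0.275, -0.428]
ft_force: [-1.2, -0.3, -1.9]
opening: 0.167
```

```bash
python3 -c "
from h import *
plan(*ptgt(30),5)"
```

```text
t 11.05 pos [511.   90.6 229.7] rpy [-1.503 -0.275 -0.428] F [-1.2 -0.3 -1.9] M [0.02 0.2  0.05] op 15.9 q [ 0.09  0.24  1.96 -0.12  0.67 -0.98]
dist 103.67160407487775 turn 30.936049615566038
[[1.72, 1.04, -0.5], [1.5, -5.4, -2.6]]
[[1.62, 1.1, -0.69], [1.5, -5.4, -2.6]]
[[1.49, 1.15, -0.86], [1.5, -5.4, -2.6]]
[[1.35, 1.19, -1.03], [1.5, -5.4, -2.6]]
[[1.19, 1.22, -1.18], [1.5, -5.4, -2.6]]
```

>>> apply_moves(
  increments=[
    [[1.7,1.0,-0.5],[1.5,-5.4,-2.6],1],
    [[1.6,1.1,-0.7],[1.5,-5.4,-2.6],1],
    [[1.5,1.15,-0.85],[1.5,-5.4,-2.6],1],
    [[1.35,1.2,-1.0],[1.5,-5.4,-2.6],1],
    [[1.2,1.2,-1.2],[1.5,-5.4,-2.6],1],
  ],
)

```text
t: 11.68
eef_pos: [588.6, 32.2, 201.0]
tcp_rot: [-1.568, -0.518, 0.073]
ft_force: [-0.3, -0.6, -1.9]
opening: 0.168
```

```bash
python3 -c "
from h import *
plan(*ptgt(20),2)
np.set_printoptions(precision=1,suppress=True)
s=readout.state()
for c in('side','top'):
  p=cam(c)
  for n in('cartridge_blue','blue_bar','port','port_slot'):
    for d in nets.mark_of(p,n)[:2]:
      X=w(p,d['point']); D=X-PORT; print(c,n,d['confidence'],X,'portframe',D@pxx,D@py,D@pz)
  u,v=proj(p,PORT)[0].astype(int); save(c+'2.png',p['img'][v-50:v+50,u-60:u+60],6)
R=Ro.from_euler('xyz',s['tcp_rot']); X=s['eef_pos']+R.apply([0,LEN,0])
print('expected origin',X,'bar',s['eef_pos']-R.apply([0,64-LEN,0]))"
```

```text
t 11.68 pos [588.6  32.2 201. ] rpy [-1.568 -0.518  0.073] F [-0.3 -0.6 -1.9] M [-0.01  0.47  0.04] op 16.0 q [-0.1   0.32  2.02  0.3   0.3  -2.  ]
dist 10.805484778747529 turn 0.32582804814409566
[[0.1, 0.52, -0.09], [-0.1, -0.0, -0.1]]
[[0.1, 0.52, -0.09], [-0.1, -0.0, -0.1]]
side cartridge_blue 0.9 [208.  309.4  -2.1] portframe -414.27677133186097 306.71159042366304 87.82461056461356
side cartridge_blue 0.82 [616.4  36.9 151. ] portframe -2.7199725385477738 4.408622864995058 26.927917943228188
side blue_bar 0.83 [211.5 309.5  60.9] portframe -379.71876804682125 306.6071028148507 140.65257182842518
side blue_bar 0.67 [587.2  35.2 206.2] portframe -0.40547409329507644 4.882569747258922 89.38717243205255
side port 0.79 [634.6  42.6 126.1] portframe 0.9755894112804704 8.727905846227614 -3.8945838436646505
side port 0.57 [582.4  31.4 204.6] portframe -5.619183867232529 1.4243513580259013 90.54818749031772
side port_slot 0.86 [661.1  38.3 145.5] portframe 33.26001094715522 2.4888000782400836 -0.16903887549954352
side port_slot 0.32 [338.3 413.4  -1.1] portframe -294.44883380272313 400.6951527957741 19.80979312487824
top cartridge_blue 0.93 [275.8 215.1  -1.8] portframe -361.6649653477733 207.59665576312682 57.823749380317786
top cartridge_blue 0.93 [216.4 306.7   1.1] portframe -405.52529554466696 303.3783305300271 86.47479148819289
top blue_bar 0.88 [215.2 309.5  62.7] portframe -375.6103891886278 306.2509131302283 140.33624938634514
top blue_bar 0.85 [582.8  28.7 216.7] portframe 0.5622075951980463 -1.2929421118613593 100.89649112458663
top port 0.91 [631.1  31.  126.9] portframe -2.4200883880174775 -2.5405534483539043 -1.0504528051925854
top port_slot 0.61 [666.4  36.6 145.9] portframe 37.8990963493521 0.3797780055055207 -2.3523768864907773
expected origin [615.2  34.3 154.3] bar [583.6  31.8 209.8]
```

>>> apply_moves(
  increments=[
    [[0.1,0.5,-0.1],[0,0,0],1],
    [[0.1,0.5,-0.1],[0,0,0],1],
    [[0,0.6,0],[0,0,0],1],
    [[0,0.6,0],[0,0,0],1],
    [[0,0,0],[0,0,0],1],
  ],
)

```text
t: 12.8
eef_pos: [602.0, 32.4, 182.2]
tcp_rot: [-1.566, -0.518, 0.069]
ft_force: [0.1, -0.9, -2.6]
opening: 0.17
```

```bash
python3 -c "
from h import *
plan(*ptgt(0),2)
p=cam('side')
u,v=proj(p,PORT)[0].astype(int); save('side3.png',p['img'][v-45:v+45,u-60:u+60],6)"
```

```text
t 12.8 pos [602.   32.4 182.2] rpy [-1.566 -0.518  0.069] F [ 0.1 -0.9 -2.6] M [-0.04  0.44  0.02] op 16.1 q [-0.09  0.37  2.01  0.33  0.27 -2.03]
dist 7.6069872642673655 turn 0.4565345475080287
[[-0.01, 0.38, -0.05], [-0.1, -0.1, -0.2]]
[[-0.01, 0.38, -0.05], [-0.1, -0.1, -0.2]]
```

View pics/side3.png

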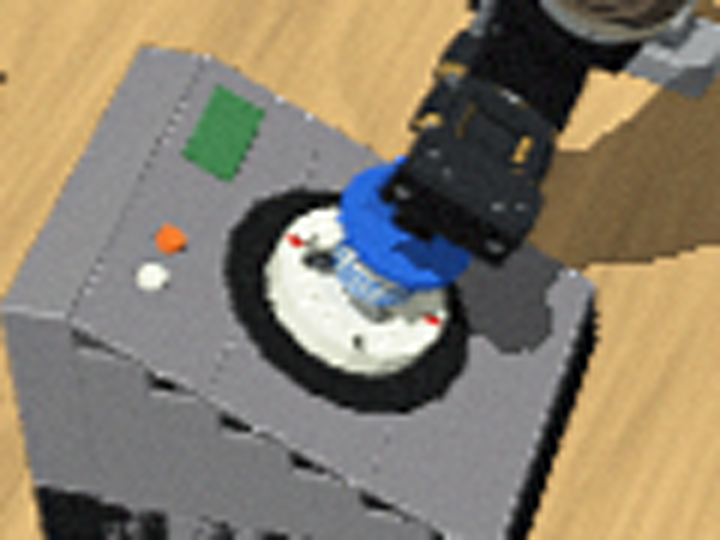

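The foot hangs over the bore, with the red marks at (295,240) and (432,320) in line with the bar. Inserting with force checks.

>>> apply_moves(
  increments=[
    [[0,0.4,-0.05],[0,0,0],1],
    [[0,0.4,-0.05],[0,0,-0.2],1],
    [[0,0.4,0],[0,0,0],1],
    [[0,0.4,0],[0,0,0],1],
    [[0,0.2,0],[0,0,0],1],
  ],
)

```text
t: 13.48
eef_pos: [611.6, 32.1, 166.1]
tcp_rot: [-1.566, -0.522, 0.069]
ft_force: [-0.1, 0.5, -1.4]
opening: 0.163
```

```bash
python3 -c "
from h import *
s=st();F=s['ft_force'];print('F port',F@pxx,F@py,F@pz)
plan(*ptgt(-22),4)"
```

```text
t 13.47 pos [611.6  32.1 166.1] rpy [-1.566 -0.522  0.069] F [-0.1  0.5 -1.4] M [-0.    0.43  0.02] op 15.5 q [-0.09  0.4   2.01  0.38  0.23 -2.09]
F port -0.7641938752808025 0.5501881136624933 -1.2279221613386844
t 13.47 pos [611.6  32.1 166.1] rpy [-1.566 -0.522  0.069] F [-0.1  0.5 -1.4] M [-0.    0.43  0.02] op 15.5 q [-0.09  0.4   2.01  0.38  0.23 -2.09]
dist 10.790400783818617 turn 0.3104297797364398
[[-0.01, 0.27, 0.0], [-0.0, -0.1, -0.0]]
[[-0.01, 0.27, 0.0], [-0.0, -0.1, -0.0]]
[[-0.01, 0.27, 0.0], [-0.0, -0.1, -0.0]]
[[-0.01, 0.27, 0.0], [-0.0, -0.1, -0.0]]
```

>>> apply_moves(
  increments=[
    [[0,0.4,0],[0,0,0],1],
    [[0,0.4,0],[0,0,0],1],
    [[0,0.3,0],[0,0,0],1],
    [[0,0.3,0],[0,0,0],1],
    [[0,0.2,0],[0,0,0],1],
  ],
)

```text
t: 14.1
eef_pos: [620.2, 32.8, 151.2]
tcp_rot: [-1.566, -0.522, 0.069]
ft_force: [-0.9, 0.1, -1.9]
opening: 0.165
```

```bash
python3 -c "
from h import *
s=st();F=s['ft_force'];print('F port',F@pxx,F@py,F@pz)
plan(*ptgt(-34),4)"
```

```text
t 14.1 pos [620.2  32.8 151.2] rpy [-1.566 -0.522  0.069] F [-0.9  0.1 -1.9] M [-0.02  0.46  0.03] op 15.7 q [-0.09  0.44  2.    0.43  0.2  -2.13]
F port -1.7309726627172148 0.20542389219973517 -1.2269657824252378
t 14.1 pos [620.2  32.8 151.2] rpy [-1.566 -0.522  0.069] F [-0.9  0.1 -1.9] M [-0.02  0.46  0.03] op 15.7 q [-0.09  0.44  2.    0.43  0.2  -2.13]
dist 5.64651175560159 turn 0.3057958559948158
[[-0.01, 0.14, -0.0], [-0.0, -0.1, -0.0]]
[[-0.01, 0.14, 0.0], [-0.0, -0.1, -0.0]]
[[-0.01, 0.14, 0.0], [-0.0, -0.1, -0.0]]
[[-0.01, 0.14, 0.0], [-0.0, -0.1, -0.0]]
```

>>> apply_moves(
  increments=[
    [[0,0.4,0],[0,0,0],1],
    [[0,0.4,0],[0,0,0],1],
    [[0,0.3,0],[0,0,0],1],
    [[0,0.3,0],[0,0,0],1],
    [[0,0.3,0],[0,0,0],1],
  ],
)

```text
t: 14.72
eef_pos: [628.1, 33.3, 139.5]
tcp_rot: [-1.567, -0.526, 0.07]
ft_force: [-28.9, -4.8, 39.0]
opening: 0.163
```

```bash
python3 -c "
from h import *
s=st();F=s['ft_force'];print('F port',F@pxx,F@py,F@pz)
plan(*ptgt(-40),4)"
```

```text
t 14.72 pos [628.1  33.3 139.5] rpy [-1.567 -0.526  0.07 ] F [-28.9  -4.8  39. ] M [-0.29  1.39 -0.02] op 15.5 q [-0.09  0.46  2.    0.48  0.18 -2.18]
F port -5.742773547166085 -2.6338680752834156 48.32544268149653
t 14.72 pos [628.1  33.3 139.5] rpy [-1.567 -0.526  0.07 ] F [-28.9  -4.8  39. ] M [-0.29  1.39 -0.02] op 15.5 q [-0.09  0.46  2.    0.48  0.18 -2.18]
dist 2.88569948604561 turn 0.31727829550771885
[[-0.04, -0.06, 0.0], [-0.0, -0.1, 0.0]]
[[-0.04, -0.06, 0.0], [-0.0, -0.1, 0.0]]
[[-0.04, -0.06, 0.0], [-0.0, -0.1, 0.0]]
[[-0.04, -0.06, 0.0], [-0.0, -0.1, 0.0]]
```

Fully in, with 48 N at the stop. Now twist clockwise (+ about tool y) while pressing lightly.

>>> apply_moves(
  increments=[
    [[0,0.1,0],[0,6,0],1],
    [[0,0.15,0],[0,8,0],1],
    [[0,0.15,0],[0,8,0],1],
    [[0,0.15,0],[0,8,0],1],
    [[0,0.15,0],[0,8,0],1],
  ],
)

```text
t: 15.35
eef_pos: [630.4, 33.8, 140.7]
tcp_rot: [-1.213, -0.407, -0.68]
ft_force: [-17.5, -2.3, 22.7]
opening: 0.17
```

```bash
cat >> h.py <<'E'
def chk():
    s=st();F=s['ft_force'];M=s['moment'];print('F port',F@pxx,F@py,F@pz,'Mz',M@pz)
    R=Ro.from_euler('xyz',s['tcp_rot']);D=s['eef_pos']-PORT;x=R.apply([1,0,0]);y=R.apply([0,1,0])
    print('tcp in port',D@pxx,D@py,D@pz-LEN,'twist',np.degrees(np.arctan2(-x@py,x@pxx)),'tilt px,py deg',np.degrees([y@pxx,y@py]))
E
python3 -c "
from h import *
chk()"
```

```text
t 15.35 pos [630.4  33.8 140.7] rpy [-1.213 -0.407 -0.68 ] F [-17.5  -2.3  22.7] M [-0.76  1.35  0.17] op 16.1 q [-0.09  0.47  2.    0.51  0.17 -1.53]
F port -3.9246930395712916 -0.9880615693600246 28.455977146619283 Mz 0.4740496971226032
tcp in port 4.066850108020353 0.24946860415814226 -42.60769506545734 twist 39.02829813986293 tilt px,py deg [0.6733773  0.06213572]
```

>>> apply_moves(
  increments=[
    [[0,0.15,0],[0,8,0],1],
    [[0,0.15,0],[0,8,0],1],
    [[0,0.15,0],[0,8,0],1],
    [[0,0.15,0],[0,8,0],1],
    [[0,0.15,0],[0,8,0],1],
  ],
)

```text
t: 15.98
eef_pos: [630.8, 34.2, 140.8]
tcp_rot: [-1.037, -0.09, -1.342]
ft_force: [-24.7, -12.1, 22.8]
opening: 0.187
```

```bash
python3 -c "
from h import *
chk()"
```

```text
t 15.97 pos [630.8  34.2 140.8] rpy [-1.037 -0.09  -1.342] F [-24.7 -12.1  22.8] M [-2.36  1.97 -0.17] op 17.8 q [-0.09  0.47  2.    0.54  0.17 -0.85]
F port -10.6981346556434 -10.200972928600962 32.46774439137693 Mz 0.9506324123082118
tcp in port 4.448955676507534 0.6633377461933961 -42.773705910513236 twist 79.82740401317679 tilt px,py deg [0.96788896 0.0794437 ]
```

At the stop (the jaw is spread to 17.8 mm by the bar). Ease off the press, then open.

>>> apply_moves(
  increments=[
    [[0,0.1,0],[0,0,0],1],
    [[0,0,0],[0,-1,0],1],
    [[0,-0.1,0],[0,0,0],1],
    [[0,-0.15,0],[0,0,0],1],
    [[0,-0.1,0],[0,0,0],1],
  ],
)

```text
t: 16.6
eef_pos: [626.7, 33.5, 142.1]
tcp_rot: [-1.043, -0.099, -1.326]
ft_force: [7.9, -1.1, -13.2]
opening: 0.172
```

```bash
python3 -c "
from h import *
chk()"
```

```text
t 16.6 pos [626.7  33.5 142.1] rpy [-1.043 -0.099 -1.326] F [  7.9  -1.1 -13.2] M [-0.51  0.41  0.08] op 16.3 q [-0.09  0.46  2.    0.52  0.17 -0.85]
F port 0.11839313431562637 -1.6612698062622324 -15.322985433828821 Mz 0.3070083954525927
tcp in port 1.5586917681087176 0.25841877138904484 -39.54349677154539 twist 78.7426783634136 tilt px,py deg [0.73414774 0.08792247]
```

It rose 3 mm and holds against a 15 N pull, so it is locked. Releasing.

>>> apply_moves(
  increments=[
    [[0,0,0],[0,0,0],4],
    [[0,0,0],[0,0,0],4],
    [[0,0,0],[0,0,0],4],
    [[0,-2,0],[0,0,0],4],
    [[0,-4,0],[0,0,0],4],
  ],
)

```text
t: 17.23
eef_pos: [596.6, 31.2, 193.0]
tcp_rot: [-1.044, -0.098, -1.326]
ft_force: [1.1, -0.1, -0.2]
opening: 0.417
```

```bash
python3 -c "
from h import *
chk()"
```

```text
t 17.23 pos [596.6  31.2 193. ] rpy [-1.044 -0.098 -1.326] F [ 1.1 -0.1 -0.2] M [-0.09  0.33  0.01] op 39.6 q [-0.1   0.34  2.02  0.35  0.27 -0.68]
F port 0.8652006874602329 -0.14878823985867423 -0.7384843014670246 Mz 0.04317556395311437
tcp in port 0.8723223972919776 0.24230400948001007 19.646373718252562 twist 78.79668314548135 tilt px,py deg [0.64249098 0.09170397]
```

```bash
python3 -c "
from h import *
plan([505,-327,230],[-np.pi/2,0,-1.78],10)"
```

```text
t 17.23 pos [596.6  31.2 193. ] rpy [-1.044 -0.098 -1.326] F [ 1.1 -0.1 -0.2] M [-0.09  0.33  0.01] op 39.6 q [-0.1   0.34  2.02  0.35  0.27 -0.68]
dist 371.6178213124874 turn 40.959408388201766
[[3.27, -0.93, -1.49], [-3.1, 2.7, -0.1]]
[[3.34, -0.84, -1.39], [-3.1, 2.7, -0.1]]
[[3.41, -0.76, -1.27], [-3.1, 2.7, -0.1]]
[[3.47, -0.69, -1.15], [-3.1, 2.7, -0.1]]
[[3.52, -0.62, -1.02], [-3.1, 2.7, -0.1]]
[[3.57, -0.56, -0.89], [-3.1, 2.7, -0.1]]
[[3.61, -0.5, -0.75], [-3.1, 2.7, -0.1]]
[[3.64, -0.46, -0.6], [-3.1, 2.7, -0.1]]
[[3.66, -0.42, -0.45], [-3.1, 2.7, -0.1]]
[[3.68, -0.39, -0.3], [-3.1, 2.7, -0.1]]
```

>>> apply_moves(
  increments=[
    [[0,-4,0],[0,0,0],3],
    [[3.3,-0.9,-1.5],[-3.1,2.7,0],1],
    [[3.4,-0.8,-1.3],[-3.1,2.7,0],0],
    [[3.5,-0.7,-1.1],[-3.1,2.7,0],0],
    [[3.5,-0.6,-1.0],[-3.1,2.7,0],0],
  ],
)

```text
t: 17.85
eef_pos: [542.1, -116.9, 247.1]
tcp_rot: [-1.252, -0.02, -1.5]
ft_force: [0.3, -0.2, -0.1]
opening: 0.008
```

```bash
python3 -c "
from h import *
plan([505,-327,160],[-np.pi/2,0,-1.78],5)"
```

```text
t 17.85 pos [ 542.1 -116.9  247.1] rpy [-1.252 -0.02  -1.5  ] F [ 0.3 -0.2 -0.1] M [-0.09  0.22  0.04] op 0.8 q [-0.39  0.25  1.9   0.19  0.71 -0.59]
dist 230.44556076874852 turn 24.433283484416428
[[4.1, 1.41, -1.56], [-3.7, 3.2, -0.3]]
[[4.17, 1.52, -1.23], [-3.7, 3.2, -0.3]]
[[4.23, 1.61, -0.9], [-3.7, 3.2, -0.3]]
[[4.26, 1.67, -0.55], [-3.7, 3.2, -0.3]]
[[4.27, 1.72, -0.2], [-3.7, 3.2, -0.3]]
```

>>> apply_moves(
  increments=[
    [[4.1,1.4,-1.6],[-3.7,3.2,-0.3],0],
    [[4.2,1.5,-1.3],[-3.7,3.2,-0.3],0],
    [[4.2,1.6,-0.9],[-3.7,3.2,-0.3],0],
    [[4.2,1.7,-0.6],[-3.7,3.2,-0.3],0],
    [[4.2,1.7,-0.2],[-3.7,3.2,-0.3],0],
  ],
)

```text
t: 18.48
eef_pos: [502.1, -332.7, 161.0]
tcp_rot: [-1.577, -0.004, -1.788]
ft_force: [0.6, 0.0, 0.8]
opening: 0.004
```

```bash
python3 -c "
from h import *
np.set_printoptions(precision=1,suppress=True)
plan([507,-327.5,83],[-np.pi/2,0,-1.78],3)
for c in('side','top'):
  p=cam(c)
  for n in('switch_tip','switch_base','cartridge_blue','blue_bar'):
    for d in nets.mark_of(p,n)[:3]: print(c,n,round(d['confidence'],2),w(p,d['point']))
  if c=='side':
    save('side4.png',p['img'][110:230,195:355],5)"
```

```text
t 18.48 pos [ 502.1 -332.7  161. ] rpy [-1.6 -0.  -1.8] F [0.6 0.  0.8] M [-0.1  0.1  0.1] op 0.4 q [-0.7  0.5  1.7 -0.   0.9 -0.5]
dist 78.31978822622906 turn 0.6403226422503792
[[-0.22, 2.6, 0.14], [0.1, -0.2, 0.1]]
[[-0.21, 2.6, 0.14], [0.1, -0.2, 0.1]]
[[-0.21, 2.6, 0.13], [0.1, -0.2, 0.1]]
side switch_tip 0.47 [ 552.2 -332.1   95.5]
side switch_base 0.81 [ 582.  -344.9   -0.9]
side cartridge_blue 0.79 [650.2  38.2  90.8]
side cartridge_blue 0.76 [208.3 306.9  -3.3]
side cartridge_blue 0.56 [279.4 217.8  -8.1]
side blue_bar 0.84 [623.1  36.7 150. ]
side blue_bar 0.77 [272.4 218.9  58.9]
side blue_bar 0.61 [210.4 311.7  61.4]
top switch_tip 0.55 [ 550.7 -335.6  100.8]
top switch_tip 0.24 [665.   37.5 148.1]
top switch_base 0.77 [ 579.3 -343.8   -0.6]
top cartridge_blue 0.95 [652.3  38.3  91.9]
top cartridge_blue 0.81 [278.1 214.1  -1.6]
top cartridge_blue 0.8 [214.2 311.7  -0.3]
top blue_bar 0.92 [618.4  30.5 155.5]
top blue_bar 0.88 [210.9 307.4  65.1]
top blue_bar 0.82 [273.6 215.6  67.2]
```

View pics/side4.png

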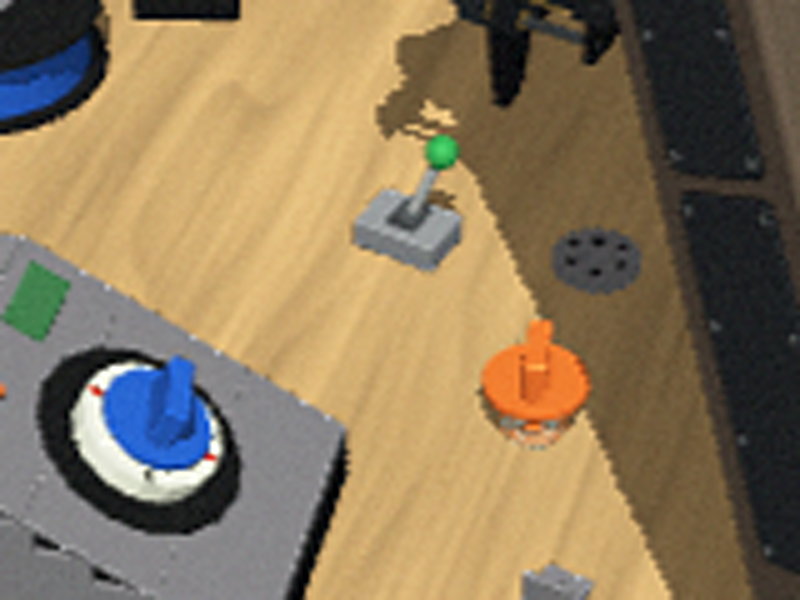

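Blue is seated in the port with the bar (170,400) turned toward the black mark (150,475). The switch ball (440,152) is still off and the fingers are behind it. Lowering.

>>> apply_moves(
  increments=[
    [[-0.3,2.6,0.1],[0,0,0],0],
    [[-0.2,2.6,0.1],[0,0,0],0],
    [[-0.2,2.4,0.1],[0,0,0],0],
    [[0,0,0.3],[0,0,0],0],
    [[0,0,0],[0,0,0],0],
  ],
)

```text
t: 19.6
eef_pos: [511.7, -323.8, 87.8]
tcp_rot: [-1.569, -0.007, -1.782]
ft_force: [0.5, 0.6, 0.2]
opening: 0.006
```

```bash
python3 -c "
from h import *
plan([588,-344.3,83],[-np.pi/2,0,-1.78],5)"
```

```text
t 19.6 pos [ 511.7 -323.8   87.8] rpy [-1.569 -0.007 -1.782] F [0.5 0.6 0.2] M [-0.11  0.06 -0.01] op 0.5 q [-0.67  0.61  1.73 -0.01  0.79 -0.45]
dist 79.18344514907945 turn 0.4176726370985764
[[0.08, 0.1, 1.58], [-0.0, -0.0, 0.1]]
[[0.08, 0.1, 1.58], [-0.0, -0.0, 0.1]]
[[0.08, 0.1, 1.58], [-0.0, -0.0, 0.1]]
[[0.08, 0.1, 1.58], [-0.0, -0.0, 0.1]]
[[0.08, 0.1, 1.58], [-0.0, -0.0, 0.1]]
```

>>> apply_moves(
  increments=[
    [[0.1,0.1,1.5],[0,0,0],0],
    [[0.1,0.1,1.5],[0,0,0],0],
    [[0.1,0.1,1.5],[0,0,0],0],
    [[0,0.1,1.5],[0,0,0],0],
    [[0,0,1.2],[0,0,0],0],
  ],
)

```text
t: 20.23
eef_pos: [584.1, -343.1, 91.2]
tcp_rot: [-1.563, -0.01, -1.781]
ft_force: [-1.5, -0.3, -1.5]
opening: 0.008
```

```bash
python3 -c "
from h import *
np.set_printoptions(precision=1,suppress=True)
plan([592,-345.3,83],[-np.pi/2,0,-1.78],5)
for c in('side','top'):
  p=cam(c)
  for n in('switch_tip',):
    for d in nets.mark_of(p,n)[:3]: print(c,n,round(d['confidence'],2),w(p,d['point']))"
```

```text
t 20.23 pos [ 584.1 -343.1   91.2] rpy [-1.6 -0.  -1.8] F [-1.5 -0.3 -1.5] M [-0.1  0.2 -0.1] op 0.8 q [-0.6  0.7  1.5 -0.   0.9 -0.4]
dist 11.587007668319302 turn 0.7221914273160266
[[0.01, 0.17, 0.16], [-0.1, -0.0, 0.1]]
[[0.01, 0.17, 0.16], [-0.1, -0.0, 0.1]]
[[0.01, 0.17, 0.16], [-0.1, -0.0, 0.1]]
[[0.01, 0.17, 0.16], [-0.1, -0.0, 0.1]]
[[0.01, 0.17, 0.16], [-0.1, -0.0, 0.1]]
side switch_tip 0.42 [ 602.4 -346.1   95.4]
top switch_tip 0.48 [ 602.2 -349.    97.6]
```

>>> apply_moves(
  increments=[
    [[0,0.3,0.5],[0,0,0],0],
    [[0,0.2,0.5],[0,0,0],0],
    [[0,0.1,0.4],[0,0,0],0],
    [[0,0,0.3],[0,0,0],0],
    [[0,0,0.3],[0,0,0],0],
  ],
)

```text
t: 21.05
eef_pos: [599.3, -346.3, 83.8]
tcp_rot: [-1.575, -0.008, -1.781]
ft_force: [-23.3, 2.6, 14.2]
opening: 0.005
```

```bash
python3 -c "
from h import *
np.set_printoptions(precision=1,suppress=True)
st()
for c in('side','top'):
  p=cam(c)
  for n in('switch_tip',):
    for d in nets.mark_of(p,n)[:3]: print(c,n,round(d['confidence'],2),w(p,d['point']))"
```

```text
t 21.05 pos [ 599.3 -346.3   83.8] rpy [-1.6 -0.  -1.8] F [-23.3   2.6  14.2] M [ 0.4  4.1 -0.1] op 0.5 q [-0.6  0.7  1.5 -0.   0.9 -0.4]
side switch_tip 0.36 [ 619.1 -349.1   86.6]
side switch_tip 0.36 [ 581.7 -342.4   -3. ]
top switch_tip 0.55 [651.3  38.9  92.4]
top switch_tip 0.45 [ 615.  -351.7   95.1]
```

23 N and the tip is at x ≈ 617, so the lever is on its stop. Backing off and rising.

>>> apply_moves(
  increments=[
    [[0,0,-1.5],[0,0,0],0],
    [[0,0,-2],[0,0,0],0],
    [[0,-3,-2],[0,0,0],0],
    [[0,-5,-2],[0,0,0],0],
    [[0,-5,-2],[0,0,0],0],
  ],
)

```text
t: 21.88
eef_pos: [504.4, -324.6, 213.5]
tcp_rot: [-1.581, -0.004, -1.781]
ft_force: [1.3, -0.5, 0.1]
opening: 0.005
```

```bash
python3 -c "
from h import *
np.set_printoptions(precision=1,suppress=True)
st(); ims=[]
for c in('side','top'):
  p=cam(c)
  for n in('switch_tip','cartridge_blue','sleeve_mid'):
    for d in nets.mark_of(p,n)[:2]: print(c,n,round(d['confidence'],2),w(p,d['point']))
  if c=='side': save('side5.png',p['img'][120:300,180:340],3.3); 
  th=np.linspace(0,2*np.pi,8)"
```

```text
t 21.88 pos [ 504.4 -324.6  213.5] rpy [-1.6 -0.  -1.8] F [ 1.3 -0.5  0.1] M [-0.1  0.1  0. ] op 0.5 q [-0.7  0.5  1.6 -0.   1.1 -0.5]
side switch_tip 0.74 [ 430.  -167.8   -1. ]
side switch_tip 0.55 [ 618.3 -348.6   86.5]
side cartridge_blue 0.8 [207.4 307.4  -1.8]
side cartridge_blue 0.68 [279.  216.   -4.3]
side sleeve_mid 0.45 [535.5 293.6  86. ]
top switch_tip 0.54 [ 616.9 -353.6   94.7]
top switch_tip 0.36 [339.  405.1   0.4]
top cartridge_blue 0.84 [274.9 214.1  -1.3]
top cartridge_blue 0.78 [648.9  39.1  96.1]
top sleeve_mid 0.46 [534.4 293.   81.8]
```

View pics/side5.png

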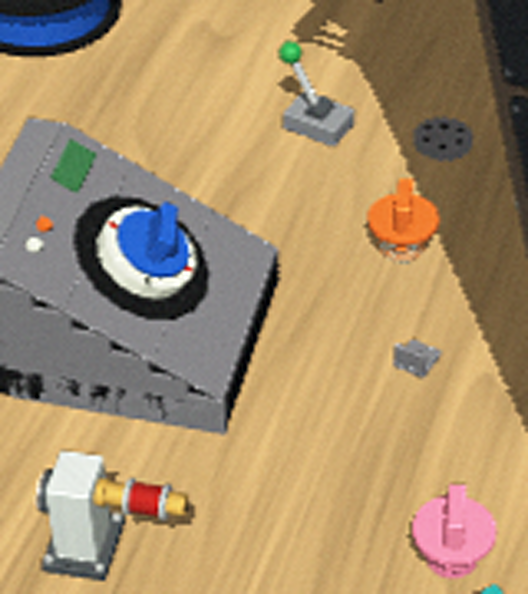

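The lever is over (290,52), blue is seated and turned (160,240), and the sleeve is forward (147,498). The robot is clear, so I hand in.

```bash
python3 -c "
from h import *
print(env.job_done()); st()"
```

```text
the job is handed in; nothing more can be done
None
the job is handed in; nothing more can be done
```

All three steps are done and the job is handed in at about 22 s of the 59 s allowed; no verdict was reported.

- **Sleeve:** I drew it back until it met its stop (25 N, about 12 mm of travel) and released it. The final camera check puts its middle at x ≈ 535 mm, which is the rest position.
- **Blue cartridge:** I pressed it in until it bottomed (48 N) and twisted it about 79° at the tool, to the stop. It rose about 3 mm when I eased off, and held against a 15 N pull before I let go. The last top picture finds it about 37 mm below the mouth.
- **Switch lever:** I pushed it to its stop (23 N). The ball's centre then sat about 38 mm past its base, which is joint ≈ 1.0.
- **Other things:** The orange cartridge looked unmoved in the last picture, and I never went near the mug, gear, cutters, screwdriver or bracket.

**Checks that failed or disagreed:**
- **First pull:** the sleeve sagged back to about 8–9 mm before the pull that reached the stop.
- **Networks:** they sometimes answered with the look-alike cartridges. In the last side picture they listed only the look-alikes for the blue cartridge, so I relied on the top camera and the picture itself.
- **Port estimates:** the two port position estimates differed by about 4 mm. The cartridge still went in freely.

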